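# Feel the nip of the creasing jaws with a feeler gauge

## Task

Check the nip of the spring-loaded creasing jaws: take the feeler gauge with the flat rectangular wooden grip out of the rack, leaving the round-knobbed gauge where it is, and slide its blade upright down between the two jaw plates, centred along them and parallel to them, until it drags snugly and pushes both plates back a little. Do not force it on down through the narrow throat of the jaws: stop there and hold it at that depth. Finish while still holding the gauge; do not let go.

Things in the scene. Friction and masses are not known exactly. Their poses are not given: they have to be found in the camera images.
- gauge: the feeler gauge to use (70 g, loose): steel blade 24 mm wide (x), 6 mm thick (y), 70 mm long; above it a flange 36 x 24 x 4 mm, then a flat rectangular light wood grip 26 (x) x 16 (y) x 50 mm. Origin at the middle of the blade's lower edge, z up to the grip. Starts upright in either slot of the rack, hanging by its flange; lift it 75 mm or more to clear
- gauge_grip (a point): centre of the rectangular wooden grip, 99 mm above the blade's lower edge; the grip reaches 25 mm above and below this point; axes as the gauge's
- gauge_tip (a point): middle of the lower edge of the gauge's blade; axes as the gauge's
- thick_gauge_grip (a point): the other gauge (leave it alone): a round turned knob, 30 mm wide and 40 mm tall, on the same flange with a 9 mm thick blade. This point is on its axis, 99 mm above its blade's lower edge and about 5 mm above the middle of the knob
- rack: wooden gauge rack, fixed: slotted board 64 mm (x) by 150 mm (y), its top 80 mm above the bench, on two end cheeks. Two slots, 35 mm either side of the middle along its y, each 28 mm along x by 12 mm along y. Origin on the bench under its middle, z up
- press: creasing jaws, fixed: grey base 100 (x) x 160 (y) x 14 mm, a 96 mm tall post at each y end, between them two sprung steel plates 60 mm long along x that form a V mouth, 14 to 15 mm wide at the top (z 100 mm), narrowing 3 mm per 10 mm of depth. Their setting varies unseen: the 6 mm blade meets them with its lower edge 28 to 33 mm below the top, so feel for it. Origin on the bench under the middle, z up
- mouth (a point): middle of the mouth of the jaws, level with the top edges of the plates, 100 mm above the bench; axes as the press
- throat (a point): middle of the throat, 45 mm below the mouth, where the sloping plates end and stand 0.6 to 1.8 mm apart; the blade's lower edge must stay above it; axes as the press
- jaw_left (a joint): how far the plate on the press's +y side is pushed outward against its spring, m: 0 at rest, at most 0.005. Spring 2.5 N per mm, preload 0.75 N; with friction a centred blade resists with about 1.5 N when it meets the plates, and about 4.5 N more for each mm both plates go back (some 7 mm of depth)
- jaw_right (a joint): the same for the jaw plate on the press's -y side, outward positive, m
There are look-alikes about, which are no part of the job. Leave any purple look-alike of the gauge alone.

How it is judged:
On the way:
1. the gauge with the rectangular grip is held clear above the rack, blade down (contact force between the fingers and gauge above 1 N and height (world z) of gauge_tip above 0.085 m and angle between gauge's own z axis and vertical below 0.3 rad), for 0.2 s.
At the end, for the whole second after the job is handed in: Fingers hold the gauge; blade upright (0.12 rad), still, parallel to the plates (0.15 rad), within 15 mm of their middle; its lower edge 24 mm or more below the mouth but above the throat; both plates pushed back 0.2 to 3 mm; base and posts untouched; other gauge within 20 mm of its start (contact force between the fingers and gauge above 1 N and z of gauge_tip in the frame of throat above 0.0005 m and z of gauge_tip in the frame of mouth below -0.024 m and x of gauge_tip in the frame of mouth between -0.015 and 0.015 m and y of gauge_tip in the frame of mouth between -0.004 and 0.004 m and value of joint jaw_left between 0.0002 and 0.003 m and value of joint jaw_right between 0.0002 and 0.003 m and angle between the x axis of gauge and the x axis of press, either way round below 0.15 rad and angle between gauge's own z axis and vertical below 0.12 rad and linear speed of gauge below 0.01 m/s and contact force between gauge and press below 0.1 N and distance of thick_gauge_grip from where it was at the start of the episode below 0.02 m); the arm keeps its last pose, push and grip.
It fails at once if the round-knobbed gauge is pulled about or taken (distance of thick_gauge_grip from where it was at the start of the episode above 0.03 m).
It fails at once if a jaw plate is rammed back more than 4 mm (value of joint any of jaw_left, jaw_right above 0.004 m).
It also fails if it takes over 38 s, if anything falls off the work surface, if the arm or the gripper's body presses on something with over 40 N, if the wrist force passes 120 N, or if a joint passes its speed limit or range.

## Robot

A 7-joint arm with a two-finger parallel gripper is mounted at the origin on a cart in front of the work surface, level with it; the furniture and walls round the work are solid. World frame = base frame: x ahead of the robot, y to its left, z up, the work surface at z = 0. Lengths are in m, angles in rad, forces in N, time in s.
With the tool pointing down it reaches from about 0.4 to 0.85 m from the base axis. Payload 10.4 kg.
Tool frame: the origin (TCP) lies on the centre line of the jaws, within the pads' length; the fingertips stand 14 mm ahead of it and the grasp point (between the pads) lies 5 mm behind it; x points along the fingers, z is the direction in which the jaws open and shut, and the axes are right-handed (so a half turn about x gives the same grasp; the last joint's range is limited). The gripper opens to 87 mm and grips with 3 to 60 N. Pads are 19 mm wide; open, the fingers measure 117 mm over their backs; the gripper's body (75 mm by 190 mm) begins 51 mm behind the grasp point.
Start: joints at [1.233, 0.332, -0.065, 1.46, 0.022, 1.35, -0.088], TCP at [0.194, -0.594, 0.237] pointing down, gripper open.
Joint ranges: [-2.6, 2.6], [-0.5, 2.12], [-1.47, 1.34], [0.16, 2.42], [-1.27, 4.41], [0.06, 2.06], [-2.6, 2.6]. Speed limits (rad/s): [2.22, 2.22, 2.79, 2.79, 3.14, 3.14, 3.14].

## Interface

Orientations are given as a 3x3 rotation matrix whose columns are the frame's x, y, z axes.
In Python, from plant import read_state, read_camera, camera_info, job_done gives the robot as it stands.
- The arm moves only by the tool servo_tool, never from a script. Its arguments are lists of equal length, an entry for each row: "offset": the shift along the tool's x, y, z in m, a list of three; "rotation": the turn, a rotation vector about the tool's x, y, z in rad, a list of three; "gripper": the closure, from -1 (fully open) to 1 (shut), so that 0 is half open. In form: {"offset": [[dx, dy, dz], ...], "rotation": [[wx, wy, wz], ...], "gripper": [gripper, ...]}. A call has 1 to 10 rows; each row shifts and turns the commanded pose from where the row before left it, along the tool's axes as they then stand; what a row does not reach is not made up. A row lasts 1/10 s, in which the tool goes at most 50 mm and 8.59 degrees, less where a joint would pass 70% of its speed; a pose out of reach is approached as far as the arm can. A call is refused whole if a number of a shift passes 0.05 or a number of a turn 0.15, either way. A call with a gripper value outside its range is refused whole. The fingers move at their own pace and stop on an object; the grip force is fixed at half the most. Time passes only in rows, so rows that do not move let the fingers close. It gives the time, the measured TCP pose, the force and the opening at its end, in the units of the state.
- read_state(): the state, without advancing time (a new reading comes with each control period).
- read_camera(name): name is "scene" or "side" or "wrist"; returns the picture (400x640x3 uint8, blue, green, red); there is no depth.
- camera_info(name): a dict with "fovy" (degrees; the focal length in pixels is half the picture's height over the tangent of half this angle, whatever the lens; pixels are square), "cx", "cy" (the principal point, pixels), "extrinsics" (4x4, takes a point from camera to world coordinates). Camera axes: x right, y down, z forward; pixel columns grow to the right and rows downward; lengths in m; the calibration is good to about 2 mm. A picture is of the moment at which its call begins: read the wrist's pose just before it. camera_info takes no time and is no camera call; for the wrist camera it gives the pose at the moment of the call.
- job_done(): hands the job in, once; it reports no verdict.
The state is a dict: "time": time; "joint_positions": joint angles; "joint_velocities": joint speeds; "effort": joint torques, N m; "eef_pos": TCP position; "tcp_rot": TCP orientation; "ft_force": force on the tool from outside, world axes, zero at the start; "ft_torque": the same for the moment, N m; "gripper_width": opening from 0.0 (shut) to 1.0 (fully open).
Only numpy, scipy, OpenCV 4.12 (cv2) and the standard library are available. Lean on these libraries where they do the work, as an engineer would, in place of code of your own. Each camera call takes 0.05 s, during which the arm holds its last target.

## Working session

There is one attempt and no reset: what is moved stays moved. The work goes in short steps, Python scripts to look and compute and a tool call to move; the robot and the scene stay as the last step left them, time stands still between calls to the robot, and variables do not carry over. Pictures are saved under pics/ and viewed, and the job is handed in when it is done.

Besides the shell and the picture viewer there is one more tool, called by a JSON object that holds its "method" and its "body", one argument or row to a line. servo_tool: Moves the arm, as the interface text tells. Its arguments: {"type":"object","properties":{"offset":{"type":"array"},"rotation":{"type":"array"},"gripper":{"type":"array"}},"required":["offset","rotation","gripper"]}

```bash
mkdir -p pics; ls
python3 - <<'E'
from plant import *
import cv2,numpy as np
s=read_state();print(s['time'],s['eef_pos'],np.round(s['tcp_rot'],3).tolist(),s['ft_force'],s['gripper_width'])
for n in ['scene','side','wrist']:
    cv2.imwrite(f'pics/{n}0.png',read_camera(n)); c=camera_info(n); print(n,c['fovy'],c['cx'],c['cy'],{k:v for k,v in c.items() if k not in('fovy','cx','cy')})
E
```

```text
pics
0.0 [ 0.19339295 -0.59393996  0.23574977] [[-0.0, 0.951, 0.31], [0.001, 0.31, -0.951], [-1.0, -0.0, -0.001]] [-0.57154734  0.35953793  0.06337516] 1.0002060498923706
scene 48.06558377820442 314.45079494229884 202.57608827362813 {'extrinsics': array([[-0.63121276, -0.58068913,  0.5141698 ,  0.06209213],
       [-0.77556849,  0.47939126, -0.4107037 ,  0.38195372],
       [-0.00799733, -0.65801531, -0.75296208,  0.75886241],
       [ 0.        ,  0.        ,  0.        ,  1.        ]])}
side 48.286534092422535 318.6423384043047 194.95825679256131 {'extrinsics': array([[ 0.99826161, -0.03812137,  0.04495021,  0.47244086],
       [-0.05584182, -0.36778597,  0.92823228, -0.89800014],
       [-0.01885343, -0.92912875, -0.36927538,  0.45725713],
       [ 0.        ,  0.        ,  0.        ,  1.        ]])}
wrist 63.51621885099158 317.5850769211025 203.9696233273727 {'extrinsics': array([[ 3.10727484e-01, -9.19707208e-01, -2.39973087e-01,
         2.59721287e-01],
       [-9.50498786e-01, -3.00846825e-01, -7.77383128e-02,
        -5.73349938e-01],
       [-6.98654797e-04,  2.52249559e-01, -9.67661962e-01,
         3.84281690e-01],
       [ 0.00000000e+00,  0.00000000e+00,  0.00000000e+00,
         1.00000000e+00]])}
```

View pics/scene0.png

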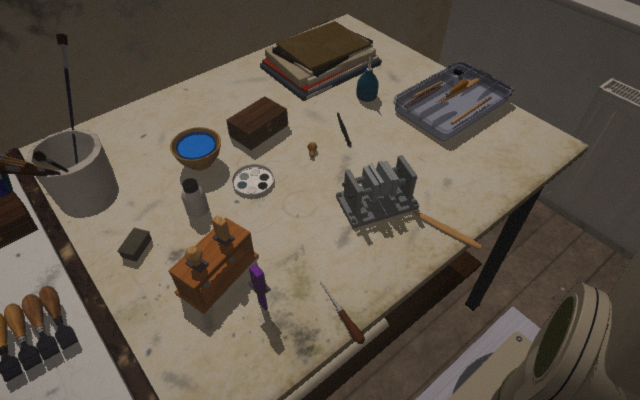

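View pics/side0.png

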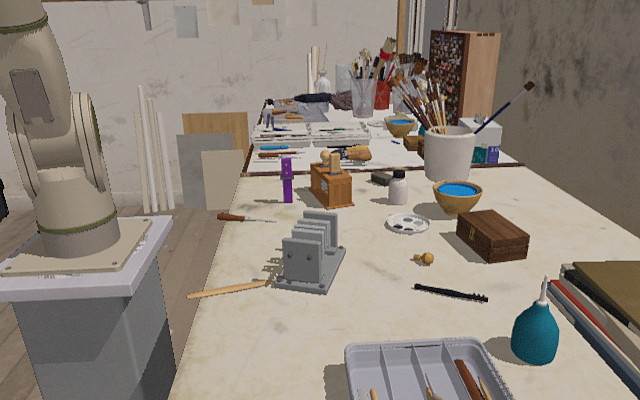

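View pics/wrist0.png

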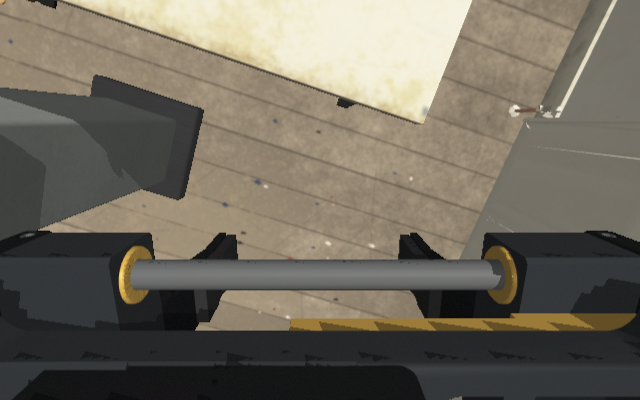

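Run:
```python
import cv2,numpy as np
a=cv2.imread('pics/scene0.png');b=cv2.imread('pics/side0.png')
def crop(im,x0,y0,w,h,s,f):
    c=cv2.resize(im[y0:y0+h,x0:x0+w],None,fx=s,fy=s,interpolation=cv2.INTER_CUBIC)
    for i in range(0,w,10):
        cv2.putText(c,str(x0+i),(i*s,8),0,.3,(0,0,255),1); cv2.line(c,(i*s,10),(i*s,14),(0,0,255),1)
    for j in range(0,h,10):
        cv2.putText(c,str(y0+j),(0,j*s+4),0,.3,(0,0,255),1)
    cv2.imwrite(f,c)
crop(a,165,205,110,105,5,'pics/r_scene.png')
crop(a,330,145,110,90,6,'pics/p_scene.png')
crop(b,270,140,100,75,7,'pics/r_side.png')
crop(b,260,200,100,100,6,'pics/p_side.png')
```

```text
(no output)
```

View pics/r_scene.png

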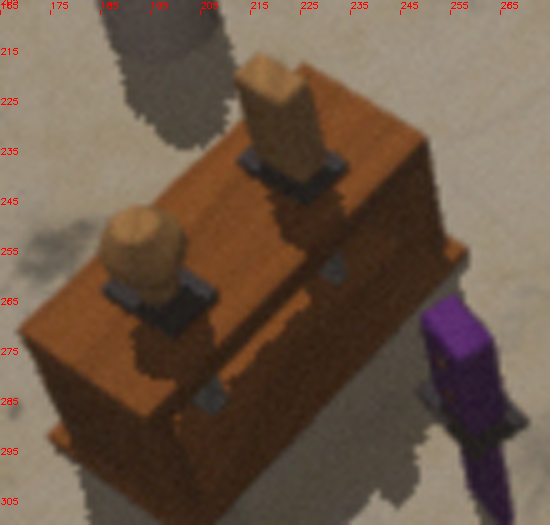

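View pics/p_scene.png

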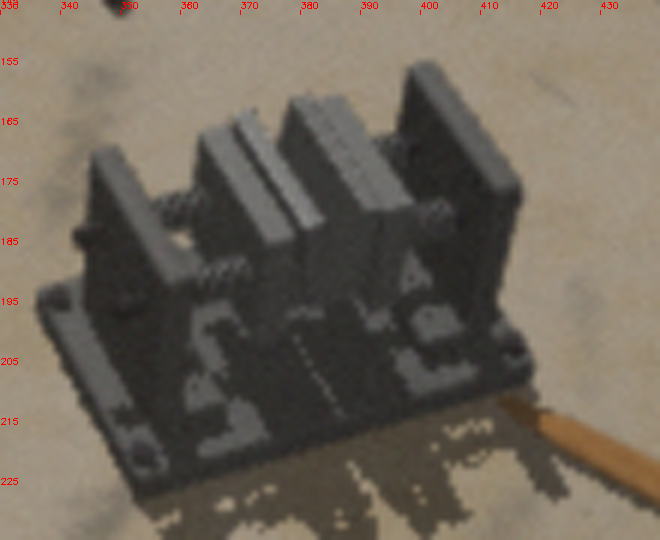

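View pics/r_side.png

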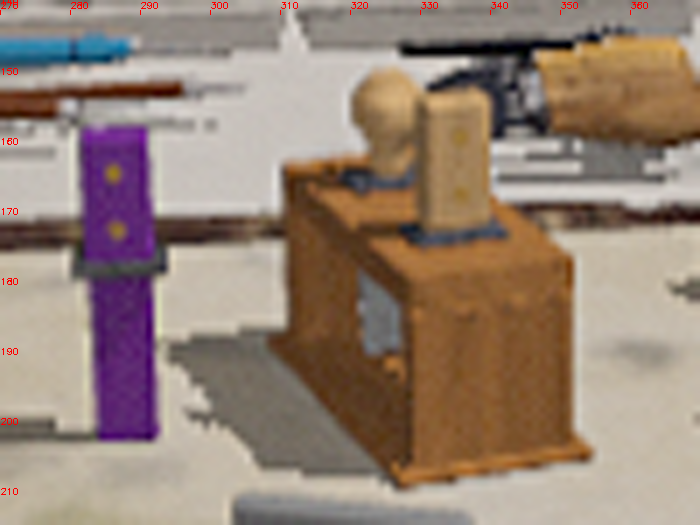

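View pics/p_side.png

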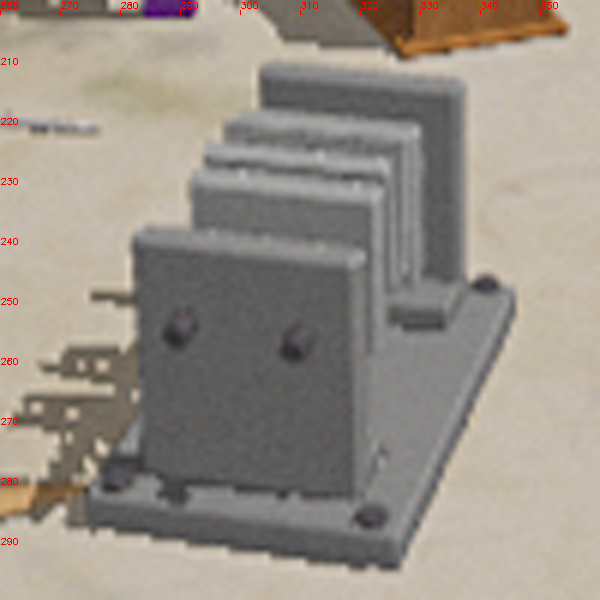

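```bash
cat > h.py <<'E'
import numpy as np
from plant import *
from scipy.optimize import least_squares
def proj(c,P):
    E=np.array(c['extrinsics']);P=np.atleast_2d(P)
    q=(P-E[:3,3])@E[:3,:3]; f=200/np.tan(np.radians(c['fovy'])/2)
    return np.c_[c['cx']+f*q[:,0]/q[:,2],c['cy']+f*q[:,1]/q[:,2]]
def ray(c,uv,z):
    E=np.array(c['extrinsics']);f=200/np.tan(np.radians(c['fovy'])/2)
    d=E[:3,:3]@np.array([(uv[0]-c['cx'])/f,(uv[1]-c['cy'])/f,1]);o=E[:3,3]
    return o+d*(z-o[2])/d[2]
def W(p,L):
    L=np.atleast_2d(np.array(L,float));c,s=np.cos(p[2]),np.sin(p[2])
    return np.c_[p[0]+c*L[:,0]-s*L[:,1],p[1]+s*L[:,0]+c*L[:,1],L[:,2]]
def fit(obs,p0,bias=False):
    # obs list (cam,uv,local)
    def r(p):
        return np.concatenate([(proj(c,W(p,l))[0]-uv) for c,uv,l in obs])
    s=least_squares(r,p0); return s.x,np.round(s.fun.reshape(-1,2),1)
E
python3 - <<'E'
from h import *
S=camera_info('scene');D=camera_info('side')
for n,c,l in [('scene rack',S,[(169,270),(194,288),(250,232),(225.5,217.5)]),('side rack',D,[(311,163)])]:
    for u in l: print(n,u,np.round(ray(c,u,.08),4))
for u in [(336.5,195),(353,226),(418,206)]: print('press',np.round(ray(S,u,.014),4))
for u in [(274.5,282.5),(326,289.5),(345.5,248)]: print('press side',np.round(ray(D,u,.014),4))
# plate tops
for u in [(369.5,164),(383,182),(364,167),(378,184.5),(380,162),(393,180)]: print('plate',np.round(ray(S,u,.1),4))
for u in [(293,226.5),(323,229.5),(297,220),(327,222),(291,231),(321,233)]: print('plate side',u,np.round(ray(D,u,.1),4))
for u in [(346.5,171),(358.5,192),(400,157),(414,178)]: print('post', np.round(ray(S,u,.11),4),np.round(ray(S,u,.096),4))
print('grip top', np.round(ray(S,(219,219.5),.134),4),np.round(ray(D,(335,153.5),.134),4), 'knob',np.round(ray(S,(193,251),.12),4))
E
```

```text
scene rack (169, 270) [0.5669 0.3123 0.08  ]
scene rack (194, 288) [0.5061 0.2959 0.08  ]
scene rack (250, 232) [0.5461 0.1533 0.08  ]
scene rack (225.5, 217.5) [0.6064 0.1704 0.08  ]
side rack (311, 163) [0.5106 0.294  0.08  ]
press [ 0.5568 -0.0766  0.014 ]
press [ 0.4682 -0.0456  0.014 ]
press [ 0.4189 -0.1926  0.014 ]
press side [ 0.423  -0.2032  0.014 ]
press side [ 0.5142 -0.2333  0.014 ]
press side [ 0.5651 -0.0858  0.014 ]
plate [ 0.5219 -0.135   0.1   ]
plate [ 0.4665 -0.1197  0.1   ]
plate [ 0.5227 -0.1199  0.1   ]
plate [ 0.4679 -0.107   0.1   ]
plate [ 0.5121 -0.1563  0.1   ]
plate [ 0.4575 -0.1394  0.1   ]
plate side (293, 226.5) [ 0.46   -0.1524  0.1   ]
plate side (323, 229.5) [ 0.5143 -0.1702  0.1   ]
plate side (297, 220) [ 0.4677 -0.1246  0.1   ]
plate side (327, 222) [ 0.5239 -0.139   0.1   ]
plate side (291, 231) [ 0.4563 -0.1709  0.1   ]
plate side (321, 233) [ 0.5099 -0.184   0.1   ]
post [ 0.53   -0.0767  0.11  ] [ 0.5401 -0.0866  0.096 ]
post [ 0.4716 -0.0559  0.11  ] [ 0.4804 -0.0654  0.096 ]
post [ 0.4893 -0.1912  0.11  ] [ 0.4986 -0.2035  0.096 ]
post [ 0.4285 -0.168   0.11  ] [ 0.4365 -0.1798  0.096 ]
grip top [0.5666 0.1987 0.134 ] [0.5694 0.1965 0.134 ] knob [0.5459 0.2662 0.12  ]
```

{"method": "servo_tool", "body": {
  "offset": [
    [-0.0064,0.035,-0.0343],
    [-0.0064,0.035,-0.0343],
    [-0.0064,0.035,-0.0343],
    [-0.0064,0.035,-0.0343],
    [-0.0064,0.035,-0.0343],
    [-0.0064,0.035,-0.0343],
    [-0.0064,0.035,-0.0343],
    [-0.0064,0.035,-0.0343],
    [-0.0064,0.035,-0.0343],
    [-0.0064,0.035,-0.0343]
  ],
  "rotation": [
    [0,0,0],
    [0,0,0],
    [0,0,0],
    [0,0,0],
    [0,0,0],
    [0,0,0],
    [0,0,0],
    [0,0,0],
    [0,0,0],
    [0,0,0]
  ],
  "gripper": [-1,-1,-1,-1,-1,-1,-1,-1,-1,-1]
}}

```text
time: 1.15
eef_pos: [0.4205, -0.1578, 0.3009]
tcp_rot: [[0.0, 0.951, 0.309], [-0.001, 0.309, -0.951], [-1.0, 0.0, 0.001]]
ft_force: [0.4, -0.4, 0.1]
gripper_width: 1.003
```

{"method": "servo_tool", "body": {
  "offset": [
    [0,0,0],
    [0,0,0],
    [0,0,0]
  ],
  "rotation": [
    [0,0,0],
    [0,0,0],
    [0,0,0]
  ],
  "gripper": [-1,-1,-1]
}}

```text
time: 1.45
eef_pos: [0.4195, -0.1608, 0.3002]
tcp_rot: [[-0.001, 0.951, 0.308], [-0.0, 0.308, -0.951], [-1.0, -0.001, -0.0]]
ft_force: [0.3, -0.8, 0.4]
gripper_width: 1.004
```

Run:
```python
from h import *
import cv2,json
s=read_state();print(s['time'],s['eef_pos'],np.round(s['tcp_rot'],3).tolist())
c=camera_info('wrist');im=read_camera('wrist');cv2.imwrite('pics/w1.png',im)
c['extrinsics']=np.array(c['extrinsics']).tolist();json.dump({k:c[k] for k in('fovy','cx','cy','extrinsics')},open('w1.json','w'))
```

```text
1.45 [ 0.41954417 -0.16079353  0.30019764] [[-0.001, 0.951, 0.308], [-0.0, 0.308, -0.951], [-1.0, -0.001, -0.0]]
```

View pics/w1.png

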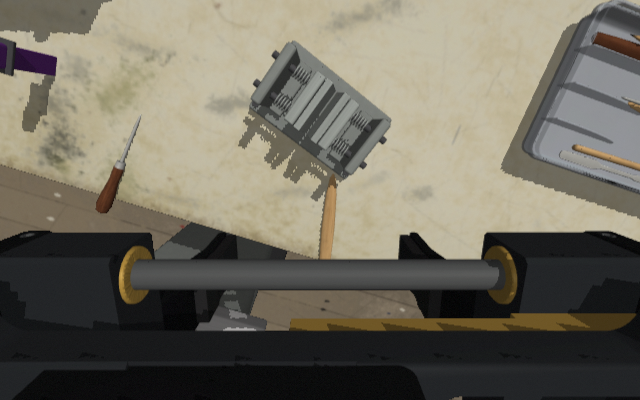

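Run:
```python
import cv2
im=cv2.imread('pics/w1.png');x0,y0,w,h,s=240,30,160,160,5
im=im[y0:y0+110*0+120+40,x0:x0+w][:160]
c=cv2.resize(im,None,fx=3.75,fy=3.75,interpolation=cv2.INTER_CUBIC);s=3.75
c=cv2.convertScaleAbs(c,alpha=1.5)
for i in range(0,160,10):
    cv2.putText(c,str(x0+i),(int(i*s),8),0,.3,(0,0,255),1);cv2.line(c,(int(i*s),10),(int(i*s),14),(0,0,255),1)
    cv2.putText(c,str(y0+i),(0,int(i*s)+4),0,.3,(0,0,255),1)
cv2.imwrite('pics/w1c.png',c)
```

```text
(no output)
```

View pics/w1c.png

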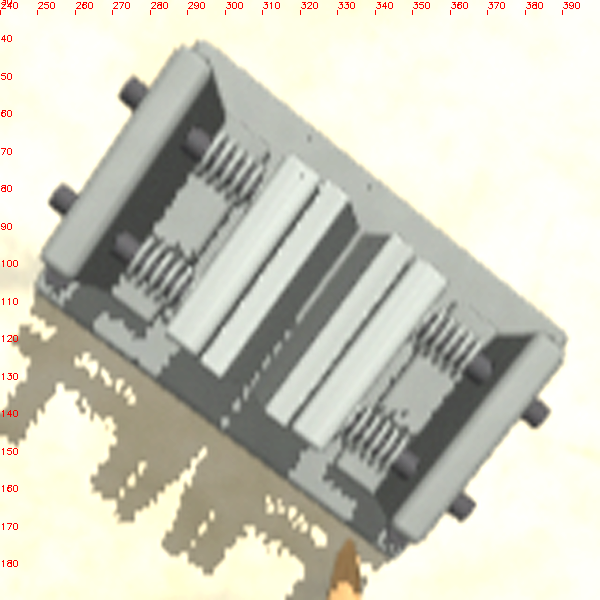

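Run:
```python
from h import *
import json
c=json.load(open('w1.json'));S=camera_info('scene');D=camera_info('side')
g=lambda x,y:(240+x/3.75,30+y/3.75)
R=lambda x,y,z:ray(c,g(x,y),z)[:2]
F=(R(222,376,.1)+R(268,412,.1))/2;B=(R(350,197,.1)+R(392,235,.1))/2
d=B-F;print('mouth mid',F,B,(F+B)/2,'len',np.linalg.norm(d),'yaw',np.degrees(np.arctan2(d[1],d[0])))
n=np.array([-d[1],d[0]])/np.linalg.norm(d)
print('width',(R(222,376,.1)-R(268,412,.1))@n,(R(350,197,.1)-R(392,235,.1))@n)
for z in(.096,.11):
    L=[R(185,47,z),R(45,262,z),R(560,350,z),R(412,535,z)]
    print(z,'post centre',np.mean(L,0),'outer span',(L[0]+L[1]-L[2]-L[3])@n/2,'xlen',np.linalg.norm(L[0]-L[1]),np.linalg.norm(L[2]-L[3]), 'yaw',np.degrees(np.arctan2(*(L[0]-L[1])[::-1])))
# joint fit
m=(F+B)/2
hw=.0073
for wts in ['w','all','ss']:
  obs=[]
  if wts!='ss':
    for p,l in [((222,376),(-.03,hw,.1)),((268,412),(-.03,-hw,.1)),((350,197),(.03,hw,.1)),((392,235),(.03,-hw,.1))]: obs.append((c,np.array(g(*p)),l))
  if wts!='w':
    obs+=[(S,np.array(u),l) for u,l in [((336.5,195),(.05,.08,.014)),((353,226),(-.05,.08,.014)),((418,206),(-.05,-.08,.014))]]
    obs+=[(D,np.array(u),l) for u,l in [((274.5,282.5),(-.05,-.08,.014)),((326,289.5),(.05,-.08,.014)),((345.5,248),(.05,.08,.014))]]
  p,r=fit(obs,[.49,-.14,-.3]);print(wts,p,np.degrees(p[2]),r.tolist())
p,r=fit(obs[:0]+[(S,np.array(u),l) for u,l in [((169,270),(.032,.075,.08)),((194,288),(-.032,.075,.08)),((250,232),(-.032,-.075,.08)),((225.5,217.5),(.032,-.075,.08))]],[.556,.233,.27]);print('rack',p,r.tolist(),W(p,(0,-.035,.134)))
```

```text
mouth mid [ 0.46681935 -0.13278983] [ 0.52257512 -0.15113644] [ 0.49469724 -0.14196313] len 0.05869670924016222 yaw -18.21395224091003
width 0.016237847752827522 0.015101909898143744
0.096 post centre [ 0.49509    -0.14114015] outer span 0.12949157737235048 xlen 0.06763256321365987 0.0663916528446148 yaw -18.279677582244727
0.11 post centre [ 0.4947251  -0.14109817] outer span 0.1243485054654337 xlen 0.06494637201176612 0.06375474740622443 yaw -18.27967758224474
w [ 0.49466005 -0.14194633 -0.32183487] -18.439779757424777 [[0.1, 1.1], [-1.0, -0.1], [0.4, 0.1], [0.5, -1.0]]
all [ 0.49407055 -0.14146949 -0.31960007] -18.311735061438153 [[-0.5, 1.5], [-1.5, 0.3], [-0.3, 0.5], [-0.1, -0.6], [-1.3, -3.5], [0.3, -2.0], [2.0, -2.7], [-0.8, -0.4], [1.3, -0.1], [0.5, -1.1]]
ss [ 0.49207487 -0.13868425 -0.31347349] -17.960708175511922 [[-1.7, -2.2], [0.2, -0.7], [1.8, -1.7], [-1.7, -1.1], [0.3, -1.0], [-0.8, -1.8]]
rack [0.55657092 0.23275988 0.27442661] [[-0.7, 0.4], [-0.0, 0.4], [0.6, -0.4], [0.2, -0.7]] [[0.56605575 0.19906956 0.134     ]]
```

{"method": "servo_tool", "body": {
  "offset": [
    [0,0.0215,-0.0372],
    [0,0.0215,-0.0372],
    [0,0.0215,-0.0372],
    [0,0.0215,-0.0372],
    [0,0.0215,-0.0372],
    [0,0.0215,-0.0372],
    [0,0.0215,-0.0372],
    [0,0.0215,-0.0372],
    [0,0,0],
    [0,0,0]
  ],
  "rotation": [
    [0,0,0],
    [0,0,0],
    [0,0,0],
    [0,0,0],
    [0,0,0],
    [0,0,0],
    [0,0,0],
    [0,0,0],
    [0.04,0,0],
    [0,0,0]
  ],
  "gripper": [0.05,0.05,0.05,0.05,0.05,0.05,0.05,0.05,0.05,0.05]
}}

```text
time: 2.5
eef_pos: [0.4917, 0.1762, 0.2999]
tcp_rot: [[-0.001, 0.963, 0.271], [0.0, 0.271, -0.963], [-1.0, -0.001, -0.001]]
ft_force: [0.5, -0.3, -0.3]
gripper_width: 0.475
```

Run:
```python
from h import *
import cv2,json
s=read_state();print(s['time'],s['eef_pos'],np.round(s['tcp_rot'],3).tolist(),s['gripper_width'])
c=camera_info('wrist');im=read_camera('wrist');cv2.imwrite('pics/w2.png',im)
c['extrinsics']=np.array(c['extrinsics']).tolist();json.dump({k:c[k] for k in('fovy','cx','cy','extrinsics')},open('w2.json','w'))
print(proj(c,W([.5566,.2328,.2744],[(0,-.035,.134),(0,.035,.124)])))
x0,y0,s=220,20,4
q=cv2.resize(im[y0:y0+150,x0:x0+200],None,fx=s,fy=s,interpolation=cv2.INTER_CUBIC)
for i in range(0,200,10):
    cv2.putText(q,str(x0+i),(int(i*s),8),0,.3,(0,0,255),1);cv2.line(q,(int(i*s),10),(int(i*s),14),(0,0,255),1)
    cv2.putText(q,str(y0+i),(0,int(i*s)+4),0,.3,(0,0,255),1)
cv2.imwrite('pics/w2c.png',q)
```

```text
2.5 [0.49171245 0.17618367 0.2998868 ] [[-0.001, 0.963, 0.271], [0.0, 0.271, -0.963], [-1.0, -0.001, -0.001]] 0.4750348577606252
[[314.86128523 110.29970944]
 [242.33562516 110.49866885]]
```

View pics/w2c.png

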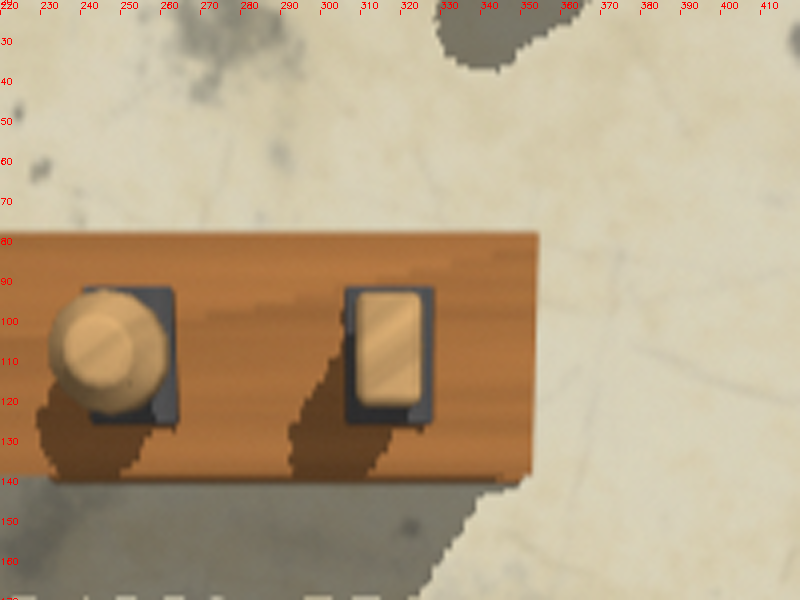

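Run:
```python
from h import *
import json
c=json.load(open('w2.json'));g=lambda x,y:(220+x/4,20+y/4)
p=ray(c,g(389,349),.134);print(p,[ray(c,g(*q),.134).round(4).tolist() for q in[(357,293),(421,293),(357,405),(421,405)]])
a=ray(c,g(346,288),.084);b=ray(c,g(434,288),.084);a2=ray(c,g(346,424),.084);b2=ray(c,g(433,424),.084);print('flange c',(a+b+a2+b2)/4)
e=ray(c,g(100,233),.08)-ray(c,g(538,233),.08);print('board heading',np.degrees(np.arctan2(e[1],e[0])))
s=read_state();R=s['tcp_rot'];t=np.array([p[0],p[1],.104])
print('tool delta',R.T@(t-s['eef_pos']), 'toolz',np.degrees(np.arctan2(R[1][2],R[0][2])))
```

```text
[0.56931874 0.19770437 0.134     ] [[0.5792, 0.2082, 0.134], [0.5832, 0.194, 0.134], [0.5551, 0.2015, 0.134], [0.5592, 0.187, 0.134]]
flange c [0.56906011 0.19748667 0.084     ]
board heading 105.78229506951344
tool delta [ 0.19591671  0.08085567 -0.0007654 ] toolz -74.307080078747
```

{"method": "servo_tool", "body": {
  "offset": [
    [0,0.0405,-0.001],
    [0,0.0405,0],
    [0.045,0,0],
    [0.045,0,0],
    [0,0,0],
    [0,0,0]
  ],
  "rotation": [
    [0,0,0],
    [0,0,0],
    [0,0,0],
    [0,0,0],
    [0,0,0],
    [0,0,0]
  ],
  "gripper": [0.05,0.05,0.05,0.05,0.05,0.05]
}}

```text
time: 3.15
eef_pos: [0.5695, 0.1978, 0.2114]
tcp_rot: [[-0.0, 0.963, 0.27], [-0.001, 0.27, -0.963], [-1.0, -0.001, 0.001]]
ft_force: [1.2, -0.6, 1.4]
gripper_width: 0.473
```

Run:
```python
from h import *
import cv2
im=read_camera('wrist');cv2.imwrite('pics/w3.png',im)
```

```text
(no output)
```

View pics/w3.png

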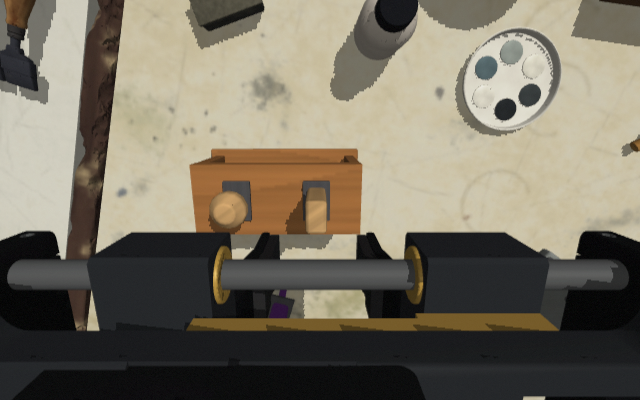

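{"method": "servo_tool", "body": {
  "offset": [
    [0.04,0,0],
    [0.04,0,0],
    [0.02,0,0],
    [0.006,0,0],
    [0,0,0],
    [0,0,0]
  ],
  "rotation": [
    [0,0,0],
    [0,0,0],
    [0,0,0],
    [0,0,0],
    [0,0,0],
    [0,0,0]
  ],
  "gripper": [0.05,0.05,0.05,0.05,0.05,0.05]
}}

```text
time: 3.8
eef_pos: [0.5706, 0.1998, 0.1071]
tcp_rot: [[0.003, 0.963, 0.271], [0.001, 0.271, -0.963], [-1.0, 0.004, 0.0]]
ft_force: [-0.2, -0.1, -0.2]
gripper_width: 0.473
```

{"method": "servo_tool", "body": {
  "offset": [
    [0,0,0],
    [0,0,0],
    [0,0,0],
    [0,0,0],
    [0,0,0]
  ],
  "rotation": [
    [0,0,0],
    [0,0,0],
    [0,0,0],
    [0,0,0],
    [0,0,0]
  ],
  "gripper": [1,1,1,1,1]
}}

```text
time: 4.3
eef_pos: [0.5694, 0.1994, 0.1047]
tcp_rot: [[0.0, 0.962, 0.271], [-0.0, 0.271, -0.962], [-1.0, 0.0, 0.0]]
ft_force: [-0.1, -0.9, 1.4]
gripper_width: 0.179
```

{"method": "servo_tool", "body": {
  "offset": [
    [-0.005,0,0],
    [-0.015,0,0],
    [-0.025,0,0],
    [-0.025,0,0],
    [-0.03,0,0],
    [-0.02,0,0],
    [-0.005,0,0],
    [0,0,0],
    [0,0,0],
    [0,0,0]
  ],
  "rotation": [
    [0,0,0],
    [0,0,0],
    [0,0,0],
    [0,0,0],
    [0,0,0],
    [0,0,0],
    [0,0,0],
    [0,0,0],
    [0,0,0],
    [0,0,0]
  ],
  "gripper": [1,1,1,1,1,1,1,1,1,1]
}}

```text
time: 5.3
eef_pos: [0.5688, 0.199, 0.2283]
tcp_rot: [[-0.002, 0.962, 0.271], [-0.001, 0.271, -0.962], [-1.0, -0.002, 0.0]]
ft_force: [0.0, 0.6, -0.1]
gripper_width: 0.181
```

Run:
```python
from h import *
import cv2
s=read_state();print(s['eef_pos'],s['ft_force'],s['gripper_width'])
a=read_camera('side');b=read_camera('scene')
t=np.array(s['eef_pos'])-[0,0,.0947];print('tip pred side',proj(camera_info('side'),t),'scene',proj(camera_info('scene'),t), t)
q=np.hstack([cv2.resize(a[60:220,260:400],None,fx=2.8,fy=2.8,interpolation=cv2.INTER_CUBIC),cv2.resize(b[130:290,150:290],None,fx=2.8,fy=2.8,interpolation=cv2.INTER_CUBIC)])
cv2.imwrite('pics/lift.png',q)
```

```text
[0.5687644  0.19904807 0.22827828] [ 0.03876338  0.64403036 -0.08921593] 0.18082006291386274
tip pred side [[334.65839011 153.38746652]] scene [[218.25637174 219.00735118]] [0.5687644  0.19904807 0.13357828]
```

View pics/lift.png

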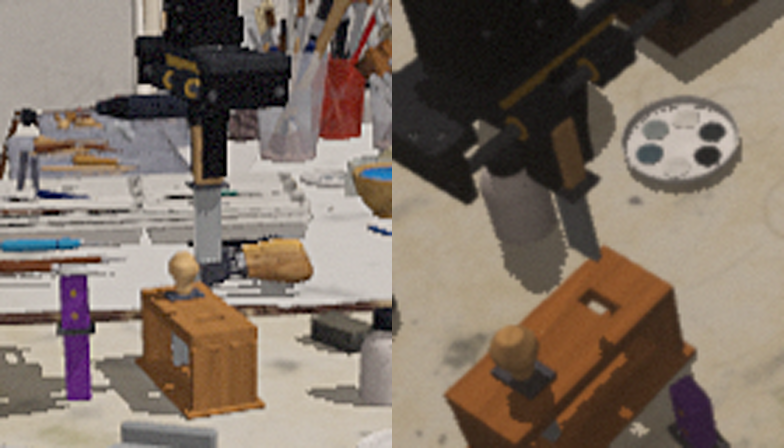

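{"method": "servo_tool", "body": {
  "offset": [
    [-0.01,-0.008,0.0153],
    [-0.01,-0.017,0.032],
    [0,-0.0182,0.034],
    [0,-0.0182,0.034],
    [0,-0.0182,0.034],
    [0,-0.0182,0.034],
    [0,-0.0182,0.034],
    [0,-0.0182,0.034],
    [0,-0.0182,0.034],
    [0,-0.0116,0.021]
  ],
  "rotation": [
    [0,0,0],
    [0,0,0],
    [0,0,0],
    [0,0,0],
    [0,0,0],
    [0,0,0],
    [0,0,0],
    [0,0,0],
    [0,0,0],
    [0,0,0]
  ],
  "gripper": [1,1,1,1,1,1,1,1,1,1]
}}

```text
time: 6.4
eef_pos: [0.4933, -0.1431, 0.2491]
tcp_rot: [[-0.001, 0.963, 0.268], [-0.001, 0.268, -0.963], [-1.0, -0.001, 0.0]]
ft_force: [-0.3, -0.8, -1.1]
gripper_width: 0.18
```

{"method": "servo_tool", "body": {
  "offset": [
    [0,0,0],
    [0,0,0],
    [0,0,0],
    [0,0,0],
    [0,0,0],
    [0,0,0],
    [0,0,0],
    [0,0,0],
    [0,0,0]
  ],
  "rotation": [
    [0.1,0,0],
    [0.12,0,0],
    [0.12,0,0],
    [0.12,0,0],
    [0.09,0,0],
    [0.043,0,0],
    [0,0,0],
    [0,0,0],
    [0,0,0]
  ],
  "gripper": [1,1,1,1,1,1,1,1,1]
}}

```text
time: 7.3
eef_pos: [0.4944, -0.1399, 0.2494]
tcp_rot: [[-0.0, 0.95, -0.312], [0.0, -0.312, -0.95], [-1.0, -0.0, 0.0]]
ft_force: [0.7, -0.2, -0.6]
gripper_width: 0.179
```

```bash
cat > look.py <<'E'
from h import *
import cv2,sys
n=sys.argv[1]
s=read_state();R=np.array(s['tcp_rot']);p=np.array(s['eef_pos']);print(s['time'],p,np.round(R,3).tolist(),s['ft_force'],s['ft_torque'],s['gripper_width'],np.degrees(np.arctan2(R[1,2],R[0,2])))
a=read_camera('side');b=read_camera('scene')
t=p+R@[.0947,0,0];print('tip',t)
for cn in('side','scene'):
    print(cn,'tip edges',proj(camera_info(cn),[t+R@[0,d,0] for d in(-.012,0,.012)]).round(1).tolist())
def cr(im,x0,y0,w=96,h=140,s=4):
    c=cv2.resize(im[y0:y0+h,x0:x0+w],None,fx=s,fy=s,interpolation=cv2.INTER_CUBIC)
    for i in range(0,w,10):
        cv2.putText(c,str(x0+i),(i*s,8),0,.3,(0,0,255),1);cv2.line(c,(i*s,10),(i*s,14),(0,0,255),1)
    for j in range(0,h,10): cv2.putText(c,str(y0+j),(0,j*s+4),0,.3,(0,0,255),1)
    return c
cv2.imwrite(f'pics/{n}.png',np.hstack([cr(a,265,150),cr(b,335,85)]))
E
python3 look.py above1
```

```text
7.3 [ 0.49443506 -0.13987425  0.24939642] [[-0.0, 0.95, -0.312], [0.0, -0.312, -0.95], [-1.0, -0.0, 0.0]] [ 0.71662131 -0.15638099 -0.58109061] [0.05935595 0.04564509 0.02310433] 0.17921493566862948 -108.16118712527611
tip [ 0.49441776 -0.13987036  0.15469643]
side tip edges [[304.3, 195.2], [310.6, 195.8], [316.9, 196.3]]
scene tip edges [[386.0, 154.3], [383.2, 150.4], [380.5, 146.7]]
```

View pics/above1.png

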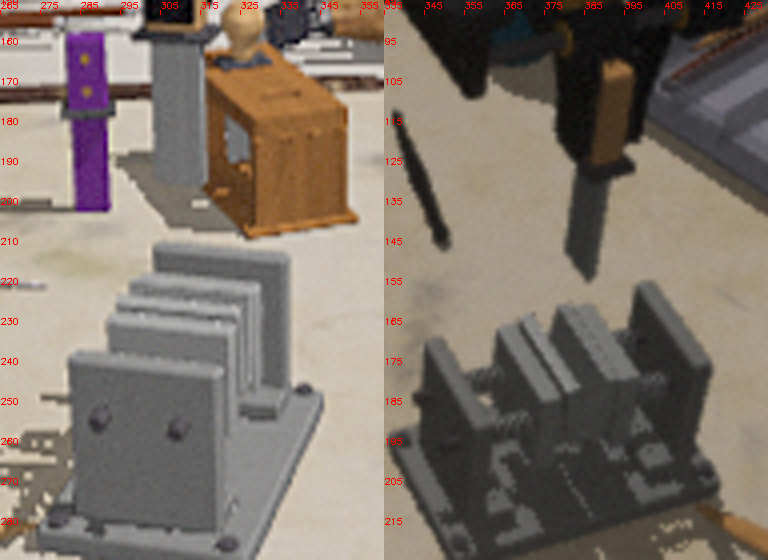

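{"method": "servo_tool", "body": {
  "offset": [
    [0.01,0,0.0008],
    [0.02,0,0],
    [0.02,0,0],
    [0.01,0,0],
    [0.005,0,0],
    [0,0,0],
    [0,0,0],
    [0,0,0]
  ],
  "rotation": [
    [0,0,0],
    [0,0,0],
    [0,0,0],
    [0,0,0],
    [0,0,0],
    [0,0,0],
    [0,0,0],
    [0,0,0]
  ],
  "gripper": [1,1,1,1,1,1,1,1]
}}

```text
time: 8.2
eef_pos: [0.4947, -0.1408, 0.1854]
tcp_rot: [[0.001, 0.95, -0.313], [-0.001, -0.313, -0.95], [-1.0, 0.001, 0.0]]
ft_force: [0.3, 0.4, 0.1]
gripper_width: 0.179
```

```bash
python3 look.py in1
python3 - <<'E'
from plant import *
import cv2
cv2.imwrite('pics/w4.png',read_camera('wrist')[:260])
E
```

```text
8.2 [ 0.49472172 -0.14078036  0.18535884] [[0.001, 0.95, -0.313], [-0.001, -0.313, -0.95], [-1.0, 0.001, 0.0]] [0.29536543 0.37022401 0.09995424] [ 0.00697321  0.03603083 -0.02141791] 0.17896929798516226 -108.23041904675006
tip [ 0.49484189 -0.14083719  0.09065893]
side tip edges [[305.6, 226.9], [311.7, 227.5], [317.9, 228.2]]
scene tip edges [[382.7, 176.7], [380.1, 172.9], [377.6, 169.1]]
```

View pics/in1.png

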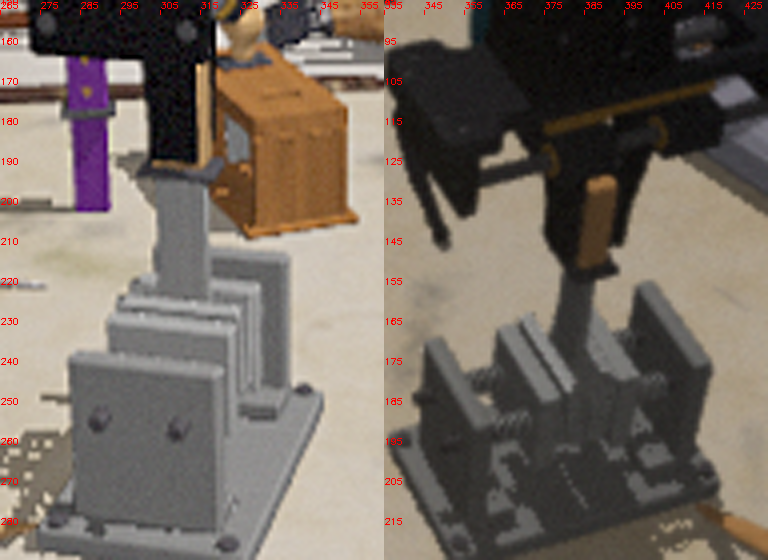

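View pics/w4.png

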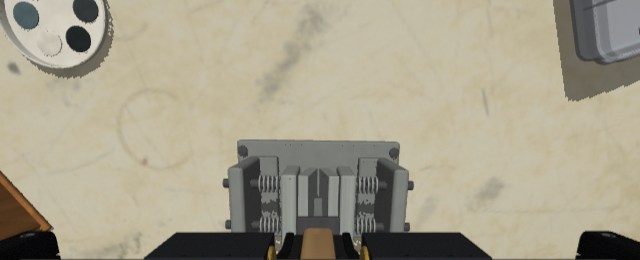

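Run:
```python
import cv2
im=cv2.imread('pics/w4.png')[130:250,220:420]
cv2.imwrite('pics/w4c.png',cv2.convertScaleAbs(cv2.resize(im,None,fx=4,fy=4,interpolation=cv2.INTER_CUBIC),alpha=1.5))
```

```text
(no output)
```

View pics/w4c.png

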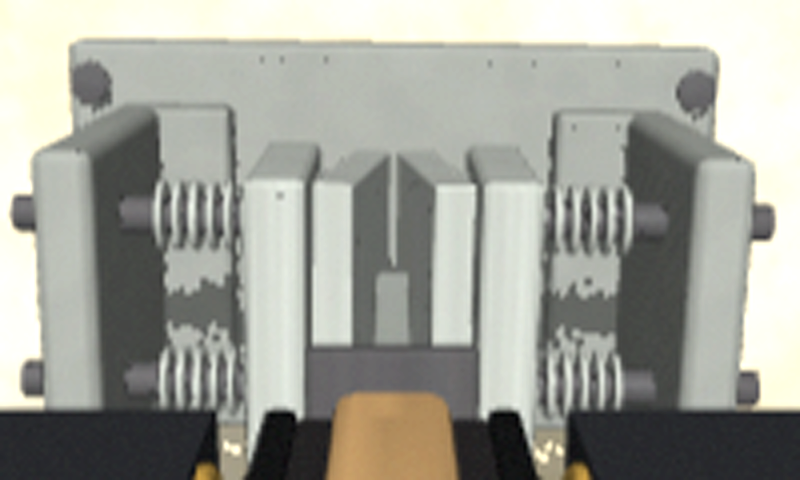

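{"method": "servo_tool", "body": {
  "offset": [
    [0.005,0,0],
    [0.005,0,0],
    [0.004,0,0],
    [0,0,0],
    [0,0,0],
    [0,0,0],
    [0,0,0]
  ],
  "rotation": [
    [0,0,0],
    [0,0,0],
    [0,0,0],
    [0,0,0],
    [0,0,0],
    [0,0,0],
    [0,0,0]
  ],
  "gripper": [1,1,1,1,1,1,1]
}}

```text
time: 9.05
eef_pos: [0.4944, -0.1407, 0.1707]
tcp_rot: [[0.0, 0.95, -0.313], [-0.0, -0.313, -0.95], [-1.0, 0.0, 0.0]]
ft_force: [0.1, -0.2, -1.1]
gripper_width: 0.179
```

{"method": "servo_tool", "body": {
  "offset": [
    [0,0,0]
  ],
  "rotation": [
    [0,0,0]
  ],
  "gripper": [1]
}}

```text
time: 9.15
eef_pos: [0.4944, -0.1407, 0.1707]
tcp_rot: [[0.0, 0.95, -0.313], [-0.0, -0.313, -0.95], [-1.0, 0.0, 0.0]]
ft_force: [0.4, 0.4, -0.4]
gripper_width: 0.182
```

{"method": "servo_tool", "body": {
  "offset": [
    [0,0,0]
  ],
  "rotation": [
    [0,0,0]
  ],
  "gripper": [1]
}}

```text
time: 9.25
eef_pos: [0.4943, -0.1407, 0.1706]
tcp_rot: [[0.0, 0.95, -0.313], [-0.0, -0.313, -0.95], [-1.0, 0.0, 0.0]]
ft_force: [-0.5, 0.0, -1.2]
gripper_width: 0.178
```

{"method": "servo_tool", "body": {
  "offset": [
    [0.001,0,0],
    [0.001,0,0],
    [0,0,0]
  ],
  "rotation": [
    [0,0,0],
    [0,0,0],
    [0,0,0]
  ],
  "gripper": [1,1,1]
}}

```text
time: 9.55
eef_pos: [0.4941, -0.1407, 0.1684]
tcp_rot: [[-0.0, 0.95, -0.313], [0.0, -0.313, -0.95], [-1.0, -0.0, 0.0]]
ft_force: [-0.3, 0.3, -0.9]
gripper_width: 0.177
```

{"method": "servo_tool", "body": {
  "offset": [
    [0.001,0,0],
    [0.001,0,0],
    [0,0,0]
  ],
  "rotation": [
    [0,0,0],
    [0,0,0],
    [0,0,0]
  ],
  "gripper": [1,1,1]
}}

```text
time: 9.85
eef_pos: [0.4941, -0.1407, 0.1664]
tcp_rot: [[-0.0, 0.95, -0.313], [-0.0, -0.313, -0.95], [-1.0, -0.0, 0.0]]
ft_force: [0.1, 0.1, -1.4]
gripper_width: 0.183
```

{"method": "servo_tool", "body": {
  "offset": [
    [0.001,0,0],
    [0.001,0,0],
    [0,0,0]
  ],
  "rotation": [
    [0,0,0],
    [0,0,0],
    [0,0,0]
  ],
  "gripper": [1,1,1]
}}

```text
time: 10.15
eef_pos: [0.4942, -0.1407, 0.1644]
tcp_rot: [[-0.0, 0.95, -0.313], [0.0, -0.313, -0.95], [-1.0, -0.0, 0.0]]
ft_force: [0.1, 0.1, -0.3]
gripper_width: 0.187
```

{"method": "servo_tool", "body": {
  "offset": [
    [0.001,0,0],
    [0,0,0]
  ],
  "rotation": [
    [0,0,0],
    [0,0,0]
  ],
  "gripper": [1,1]
}}

```text
time: 10.35
eef_pos: [0.4943, -0.1407, 0.1635]
tcp_rot: [[0.0, 0.95, -0.313], [-0.0, -0.313, -0.95], [-1.0, 0.0, -0.0]]
ft_force: [-0.0, -0.3, -1.3]
gripper_width: 0.18
```

{"method": "servo_tool", "body": {
  "offset": [
    [0.001,0,0],
    [0,0,0]
  ],
  "rotation": [
    [0,0,0],
    [0,0,0]
  ],
  "gripper": [1,1]
}}

```text
time: 10.55
eef_pos: [0.4943, -0.1407, 0.1625]
tcp_rot: [[0.0, 0.95, -0.313], [-0.0, -0.313, -0.95], [-1.0, 0.0, 0.0]]
ft_force: [-0.3, 0.9, -1.0]
gripper_width: 0.181
```

{"method": "servo_tool", "body": {
  "offset": [
    [0.001,0,0],
    [0,0,0]
  ],
  "rotation": [
    [0,0,0],
    [0,0,0]
  ],
  "gripper": [1,1]
}}

```text
time: 10.75
eef_pos: [0.4944, -0.1407, 0.1616]
tcp_rot: [[0.0, 0.95, -0.313], [-0.0, -0.313, -0.95], [-1.0, 0.0, 0.0]]
ft_force: [0.5, 0.0, 0.2]
gripper_width: 0.182
```

{"method": "servo_tool", "body": {
  "offset": [
    [0.001,0,0],
    [0,0,0]
  ],
  "rotation": [
    [0,0,0],
    [0,0,0]
  ],
  "gripper": [1,1]
}}

```text
time: 10.95
eef_pos: [0.4944, -0.1407, 0.1606]
tcp_rot: [[0.0, 0.95, -0.313], [-0.0, -0.313, -0.95], [-1.0, 0.0, 0.0]]
ft_force: [0.6, -0.4, 0.1]
gripper_width: 0.182
```

{"method": "servo_tool", "body": {
  "offset": [
    [0,0,0],
    [0,0,0]
  ],
  "rotation": [
    [0,0,0],
    [0,0,0]
  ],
  "gripper": [1,1]
}}

```text
time: 11.15
eef_pos: [0.4943, -0.1407, 0.1606]
tcp_rot: [[0.0, 0.95, -0.313], [-0.0, -0.313, -0.95], [-1.0, 0.0, 0.0]]
ft_force: [0.6, -0.5, 0.9]
gripper_width: 0.181
```

{"method": "servo_tool", "body": {
  "offset": [
    [0.001,0,0],
    [0,0,0],
    [0,0,0]
  ],
  "rotation": [
    [0,0,0],
    [0,0,0],
    [0,0,0]
  ],
  "gripper": [1,1,1]
}}

```text
time: 11.45
eef_pos: [0.4943, -0.1407, 0.1596]
tcp_rot: [[0.0, 0.95, -0.313], [-0.0, -0.313, -0.95], [-1.0, 0.0, 0.0]]
ft_force: [1.4, 0.6, 0.1]
gripper_width: 0.182
```

{"method": "servo_tool", "body": {
  "offset": [
    [0.001,0,0],
    [0,0,0],
    [0,0,0]
  ],
  "rotation": [
    [0,0,0],
    [0,0,0],
    [0,0,0]
  ],
  "gripper": [1,1,1]
}}

```text
time: 11.75
eef_pos: [0.4943, -0.1407, 0.1585]
tcp_rot: [[0.0, 0.95, -0.313], [-0.0, -0.313, -0.95], [-1.0, 0.0, 0.0]]
ft_force: [0.4, 0.5, 0.9]
gripper_width: 0.18
```

{"method": "servo_tool", "body": {
  "offset": [
    [0.001,0,0],
    [0,0,0],
    [0,0,0]
  ],
  "rotation": [
    [0,0,0],
    [0,0,0],
    [0,0,0]
  ],
  "gripper": [1,1,1]
}}

```text
time: 12.05
eef_pos: [0.4943, -0.1407, 0.1575]
tcp_rot: [[0.0, 0.95, -0.313], [-0.0, -0.313, -0.95], [-1.0, 0.0, 0.0]]
ft_force: [0.7, -0.5, 1.3]
gripper_width: 0.184
```

{"method": "servo_tool", "body": {
  "offset": [
    [0,0,0],
    [0,0,0]
  ],
  "rotation": [
    [0,0,0],
    [0,0,0]
  ],
  "gripper": [1,1]
}}

```text
time: 12.25
eef_pos: [0.4943, -0.1407, 0.1575]
tcp_rot: [[0.0, 0.95, -0.313], [-0.0, -0.313, -0.95], [-1.0, 0.0, 0.0]]
ft_force: [0.4, 0.2, 0.5]
gripper_width: 0.181
```

{"method": "servo_tool", "body": {
  "offset": [
    [0,0,0],
    [0,0,0]
  ],
  "rotation": [
    [0,0,0],
    [0,0,0]
  ],
  "gripper": [1,1]
}}

```text
time: 12.45
eef_pos: [0.4943, -0.1407, 0.1575]
tcp_rot: [[0.0, 0.95, -0.313], [-0.0, -0.313, -0.95], [-1.0, 0.0, 0.0]]
ft_force: [0.1, -0.7, 1.2]
gripper_width: 0.182
```

Run:
```python
from plant import *
import cv2,numpy as np
f=[];t=[]
im=read_camera('wrist')
for i in range(12):
    s=read_state();f.append(s['ft_force']);t.append(s['time']);read_camera('side')
print(t[0],t[-1],np.mean(f,0),np.std(f,0),s['eef_pos'])
cv2.imwrite('pics/w5c.png',cv2.convertScaleAbs(cv2.resize(im[130:250,220:420],None,fx=4,fy=4,interpolation=cv2.INTER_CUBIC),alpha=1.5))
```

```text
12.5 13.05 [0.98278546 0.12459183 1.56218889] [0.35613913 0.44900097 0.53820818] [ 0.4942537  -0.14070354  0.15755678]
```

View pics/w5c.png

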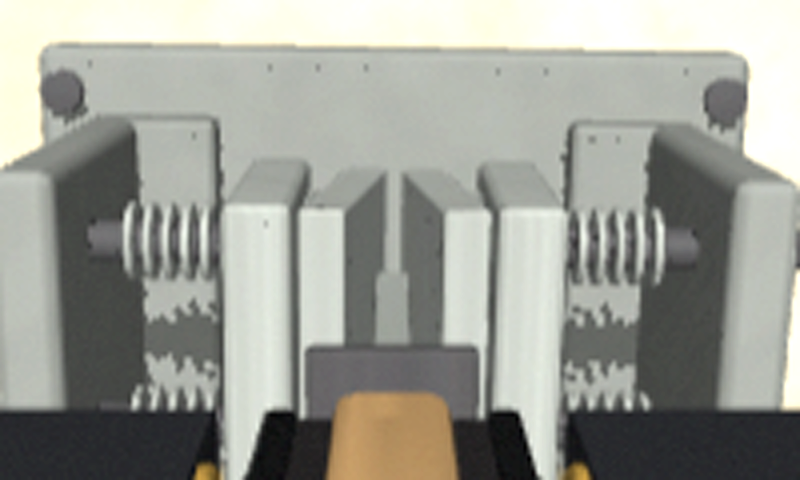

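{"method": "servo_tool", "body": {
  "offset": [
    [0.001,0,0],
    [0.001,0,0],
    [0,0,0],
    [0,0,0],
    [0,0,0],
    [0,0,0],
    [0,0,0]
  ],
  "rotation": [
    [0,0,0],
    [0,0,0],
    [0,0,0],
    [0,0,0],
    [0,0,0],
    [0,0,0],
    [0,0,0]
  ],
  "gripper": [1,1,1,1,1,1,1]
}}

```text
time: 13.8
eef_pos: [0.4943, -0.1407, 0.1555]
tcp_rot: [[0.0, 0.95, -0.313], [-0.0, -0.313, -0.95], [-1.0, 0.0, 0.0]]
ft_force: [1.3, 0.0, 2.4]
gripper_width: 0.181
```

```bash
python3 look.py fin
python3 - <<'E'
from plant import *
import cv2,numpy as np
f=[];t=[];p=[]
im=read_camera('wrist')
for i in range(16):
    s=read_state();f.append(s['ft_force']);t.append(s['time']);p.append(s['eef_pos']);read_camera('side')
print(t[0],t[-1],np.mean(f,0),np.std(f,0),p[0],p[-1])
cv2.imwrite('pics/w6c.png',cv2.convertScaleAbs(cv2.resize(im[130:250,220:420],None,fx=4,fy=4,interpolation=cv2.INTER_CUBIC),alpha=1.5))
E
```

```text
13.8 [ 0.49425071 -0.1406709   0.15552651] [[0.0, 0.95, -0.313], [-0.0, -0.313, -0.95], [-1.0, 0.0, 0.0]] [1.29261263 0.04393625 2.3517371 ] [ 0.12160523 -0.17552776 -0.058712  ] 0.18061845284319228 -108.23130182033852
tip [ 0.49425496 -0.14067505  0.06082651]
side tip edges [[305.8, 241.0], [311.8, 241.6], [317.9, 242.3]]
scene tip edges [[381.3, 186.7], [378.8, 182.9], [376.4, 179.2]]
13.95 14.7 [ 0.80656554 -0.17633862  1.882662  ] [0.39791161 0.47237113 0.39352527] [ 0.4942323  -0.14070711  0.155515  ] [ 0.49424098 -0.14070361  0.15554492]
```

View pics/w6c.png

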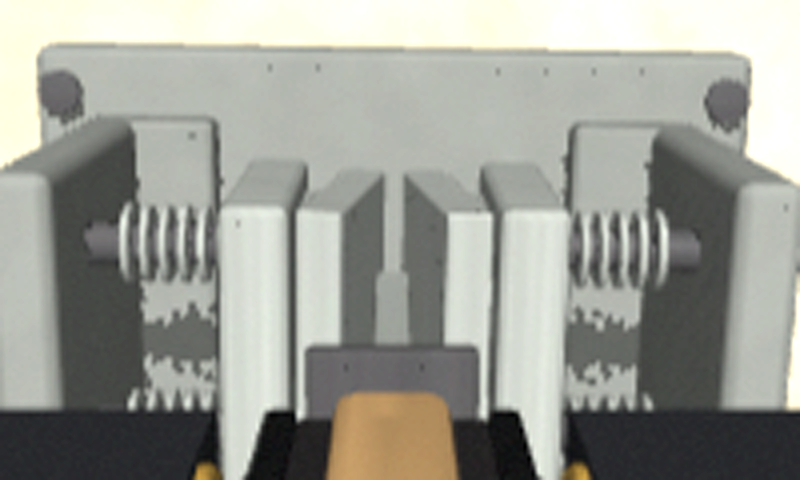

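View pics/fin.png

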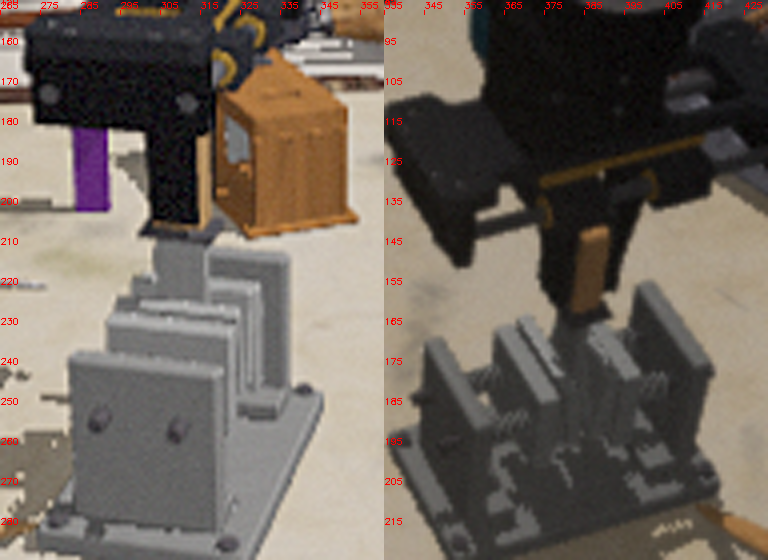

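```bash
python3 -c "
from plant import *
print(job_done()); s=read_state(); print(s['time'],s['eef_pos'],s['gripper_width'])"
```

```text
the job is handed in; nothing more can be done
None
the job is handed in; nothing more can be done
```

I took the rectangular-grip gauge out of the rack, turned it parallel to the jaws and lowered its blade into the mouth in 1 mm steps. It is still gripped and held at depth, and the job is handed in at about 14.7 s of the 38 s; the hand-in gave no verdict.

Last checks:
- **Depth:** the blade's lower edge is about 39 mm below the mouth by the measured tool height. That is about 6 mm above the throat.
- **Plates:** from the wrist pictures, both plates look pushed back about 1.1 mm each. The blade is centred to about 0.3 mm and parallel to within about 1°.
- **Grip and tilt:** the gauge has not slipped in the grip, and the tool is vertical.
- **Left alone:** I did not touch the round-knobbed gauge; it was still upright in its slot in the picture after the lift. I saw no contact with the base or posts.

Two things disagreed:
- **Force:** the upward force rose by only about 2.7 N, against the roughly 6 N expected for that push-back. I relied on the pictures and the depth for this, which agree with each other. Lower friction than stated, or the friction easing while the blade is held still, would explain it.
- **Camera position:** the scene and side cameras alone put the press about 3 to 4 mm from where the wrist camera did. I aimed mainly by the wrist view.

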